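Snap the retaining clip onto the pivot pin

ROBOT

A 6-joint arm with a two-finger parallel gripper is mounted at the origin on a cart in front of the work surface, level with it; the furniture and walls round the work are solid. World frame = base frame: x ahead of the robot, y to its left, z up, the work surface at z = 0. Lengths are in m, angles in rad, forces in N, time in s.
With the tool pointing down it reaches from about 0.225 to 0.875 m from the base axis. Payload 3.4 kg.
Tool frame: the origin (TCP) lies on the centre line of the jaws, within the pads' length; the fingertips stand 17 mm ahead of it and the grasp point (between the pads) lies 2 mm behind it (nose_length is the distance from the TCP to the fingertips, in m); z points along the fingers, y is the line along which they close (so a half turn about z gives the same grasp; the last joint's range is limited). The gripper opens to 85 mm and grips with 20 to 120 N. Pads are 22 mm wide; open, the fingers measure 114 mm over their backs; the gripper's body (76 mm by 85 mm) begins 54 mm behind the grasp point. The pads swing forward as they close: fully open they stand 13 mm farther back than shut.
Start: joints at [-1.289, 0.276, 1.505, -0, 1.361, -0.121], TCP at [0.225, -0.529, 0.248] pointing down, gripper open.
Joint ranges: [-2.89, 2.89], [-0.75, 2.08], [0.22, 2.7], [-1.18, 4.32], [0.11, 2.71], [-2.7, 2.7]. Speed limits (rad/s): [2.57, 2.57, 3.14, 3.14, 3.14, 3.14].

INTERFACE

Orientations are given as a unit quaternion [w, x, y, z].
In Python, from rig import get_state, get_image, sign_off, find_in, place_of, nose_length gives the robot as it stands.
- The arm moves only by the tool apply_moves, never from a script. Its argument "deltas" is one flat list of numbers, 5 for each row, row after row: the finger opening in mm, from 0 to 85.4, then the shift along the tool's x, y, z in mm, then the turn about the tool's z in degrees. A call has 1 to 12 rows; each row is the pose to reach, as a shift and turn from the pose commanded when the call began, along the tool's axes at that moment; what a row does not reach only later rows make up. A row lasts 1/12 s, in which the tool goes at most 41.7 mm and 7.16 degrees, less where a joint would pass 70% of its speed; a pose out of reach is approached as far as the arm can. A call with a gripper value outside its range is refused whole. The fingers move at their own pace and stop on an object; "squeeze" is the grip in N (left out, the last holds). Time passes only in rows, so rows that repeat a pose let the fingers close. It gives the time, the measured TCP pose, the force, the opening and the grip force at its end, in the units of the state.
- get_state(): the state, without advancing time (a new reading comes with each control period).
- get_image(name): name is "scene" or "top" or "wrist"; returns a dict with "frame" (480x640x3 uint8, red, green, blue), "K" (3x3 intrinsics, pixels), "position" and "orientation" of the camera in the world. Camera axes: x right, y down, z forward; pixel columns grow to the right and rows downward; lengths in m; the calibration is good to about 2 mm. A picture is of the moment at which its call begins. There is no depth.
- sign_off(): hands the job in; it is judged then, once.
Trained networks look in a picture, given as the dict that the camera call returned (one of the last four; its "shot" number tells which), for a name from the list of things; names that differ only in an ending like _2 or _b are one class to them, and where a whole thing is asked for, a point or a joint stands for the part that bears it (a point fixed in the world has none). Each returns a list of dicts, best first, with "score" (0 to 1); they miss things now and then, are a little off and sometimes report something else, mostly with a low value. They report only what shows in the picture. A call takes as long as a camera call. They do not tell look-alikes from the thing itself.
- find_in(query, picture): "point" ([column, row] in pixels, amid what is visible of it).
- place_of(query, picture): "point" ([column, row] in pixels: a listed point, or the origin of a listed thing).
The state is a dict: "clock": time; "qpos": joint angles; "qd": joint speeds; "effort": joint torques, N m; "position": TCP position; "ee_rot": TCP orientation; "contact_force": force on the tool from outside, world axes, zero at the start; "moment": the same for the moment, N m; "width": finger opening in m; "gripper_force": force on a finger pad.
Only numpy, scipy, OpenCV 4.12 (cv2) and the standard library are available. Lean on these libraries where they do the work, as an engineer would, in place of code of your own. Each camera call takes 0.05 s, during which the arm holds its last target. There are 200 camera calls.

TASK

Pick up the fork tool by its wooden handle and, with its two prongs, push the steel clip along the track of the nest until it snaps fully home in the groove of the pivot pin. Do not touch the clip with the fingers. Then draw the tool back and lay it down flat on the open bench, well clear of the nest.

Things in the scene. Friction and masses are not known exactly. Their poses are not given: they have to be found in the camera images.
- fork_tool: Fork tool lying on the bench, 165 mm long, 0.16 kg: wooden handle 24 mm wide, 26 tall (x -60 to +18 mm), thin steel shank, two steel prongs to x = 105. Origin: underside of the handle at the grip point (about its centre of mass); x towards the prongs, z up. Prongs 8 mm wide, 22 apart, 16 tall (5 to 21 above the underside), on a crosspiece 38 wide at x 66 to 76.
- fork_tip (a point): Point midway between the two prong ends, 105 mm ahead of the tool's origin and 13 mm above its underside; axes as the tool's.
- nest: Fixed nest: base plate 160 x 92 x 10 mm, aluminium deck with its top 30 mm above the bench (x -75 to +35, 64 wide). Steel pivot pin on the deck: groove 23 mm across, 13 high, right above the deck, then a head 30 across, top at 56. Origin: pin axis at bench level; x = direction the clip is pushed, z up. Two guide rails 5 mm high, about 45 apart, at x -75 to -15; the track's near end is open.
- pin_groove (a point): Point on the pin's axis, 5 mm above the deck (35 mm above the bench), where the middle of the clip's eye belongs; axes as the nest's.
- clip: Dark, greased steel spring clip, a C 45 x 40 x 10 mm, flat on the deck between the rails, mouth to the pin. Origin: underside, centre of its eye (24 mm wide); x out of the mouth, z up. Flat back at x = -21.5, 38 wide; a tail 8 wide sticks out of it to -32 and goes between the prongs, which press on the back. Jaws meet the pin 19 mm short of home, yield at 5 to 8 N and snap; then it stops.
- clip_eye (a point): Middle of the clip's eye, 5 mm above its underside; axes as the clip's.
There are look-alikes about, which are no part of the job. Leave any green look-alike of the fork_tool alone.

How it is judged:
By the outcome, as a careful person would: the job done as asked, in the order asked, and still so for the second after the job is handed in, with the robot touching nothing.
It also fails if it takes over 48 s, if anything falls off the work surface, if the arm or the gripper's body presses on something with over 40 N, if the wrist force passes 120 N, or if a joint passes its speed limit or range.

## Working session

There is one attempt and no reset: what is moved stays moved. The work goes in short steps, Python scripts to look and compute and a tool call to move; the robot and the scene stay as the last step left them, time stands still between calls to the robot, and variables do not carry over. Pictures are saved under pics/ and viewed, at most 13 in all, crops included, and the job is handed in when it is done.

Besides the shell and the picture viewer there is one more tool, called after "Request:" in YAML: its name, and indented under it one key for each argument. apply_moves: Moves the arm, as the interface text tells. Its arguments: {"type":"object","properties":{"deltas":{"type":"array"},"squeeze":{"type":"number"}},"required":["deltas"]}

```bash
mkdir -p pics; cat > h.py <<'E'
import numpy as np, cv2
from scipy.spatial.transform import Rotation as R
from rig import *
def rot(q): return R.from_quat([q[1],q[2],q[3],q[0]]).as_matrix()
def save(p,n): cv2.imwrite('pics/'+n,p['frame'][:,:,::-1])
def w(p,px,z):
    d=rot(p['orientation'])@np.linalg.inv(p['K'])@np.array([px[0],px[1],1.]); c=np.array(p['position'])
    return (c+d*(z-c[2])/d[2]).round(4)
def proj(p,x):
    v=p['K']@(rot(p['orientation']).T@(np.array(x)-p['position'])); return (v[:2]/v[2]).round(1)
Z=dict(fork_tool=0,fork_tip=.013,nest=0,pin_groove=.035,clip=.03,clip_eye=.035)
def look(cam,names=Z,n=3,fi=True):
    p=get_image(cam)
    for q in names:
        for r in place_of(q,p)[:n]: print(cam,q,round(r['score'],2),np.round(r['point'],1),w(p,r['point'],Z[q]))
    return p
E
python3 - <<'E'
from h import *
s=get_state(); print(s['position'],s['ee_rot'],s['clock'],nose_length, rot(s['ee_rot']).round(3))
a=look('top'); b=look('scene')
cv2.imwrite('pics/a.png',cv2.resize(np.hstack([a['frame'],b['frame']])[:,:,::-1],(800,300)));save(a,'top.png')
print(a['position'],b['position'])
E
```

```text
[ 0.22527352 -0.52847587  0.24744538] [-9.26666810e-04  9.79785702e-01  2.00047781e-01 -6.52629292e-05] 0.0 0.017 [[ 0.92   0.392 -0.   ]
 [ 0.392 -0.92   0.002]
 [ 0.    -0.002 -1.   ]]
top fork_tool 0.85 [154.7 266.4] [0.4806 0.5606 0.    ]
top fork_tool 0.79 [256.6 265. ] [0.4887 0.3102 0.    ]
top fork_tool 0.73 [399.4 237.6] [ 0.5625 -0.0391  0.    ]
top fork_tip 0.84 [249.2 227.7] [0.579  0.3293 0.013 ]
top fork_tip 0.81 [110.5 280. ] [0.4452 0.6632 0.013 ]
top fork_tip 0.45 [260.1 265.6] [0.487  0.3001 0.013 ]
top nest 0.87 [391.4 223.7] [ 0.5965 -0.0192  0.    ]
top pin_groove 0.76 [398.5 221.7] [ 0.5979 -0.0326  0.035 ]
top clip 0.71 [396.4 237.4] [ 0.5604 -0.0284  0.03  ]
top clip_eye 0.66 [399.  234.3] [ 0.5675 -0.034   0.035 ]
top clip_eye 0.41 [258.3 267.6] [0.4814 0.3018 0.035 ]
top clip_eye 0.27 [397.6 236.3] [ 0.5626 -0.0307  0.035 ]
scene fork_tool 0.97 [183.6 361.6] [0.4772 0.5592 0.    ]
scene fork_tool 0.87 [279.1 296.9] [0.4897 0.2943 0.    ]
scene fork_tip 0.92 [145.8 395.7] [0.4485 0.6602 0.013 ]
scene fork_tip 0.62 [243.  273.9] [0.5913 0.3297 0.013 ]
scene nest 0.81 [345.5 215. ] [ 0.6003 -0.0092  0.    ]
scene pin_groove 0.92 [350.8 203.9] [ 0.5992 -0.0241  0.035 ]
scene clip 0.64 [361.2 212.5] [ 0.5613 -0.0287  0.03  ]
scene clip_eye 0.49 [359.4 209.7] [ 0.5687 -0.0282  0.035 ]
[0.43997097 0.13363322 1.48204379] [-0.12443754  0.69666221  1.05294859]
```

View pics/top.png

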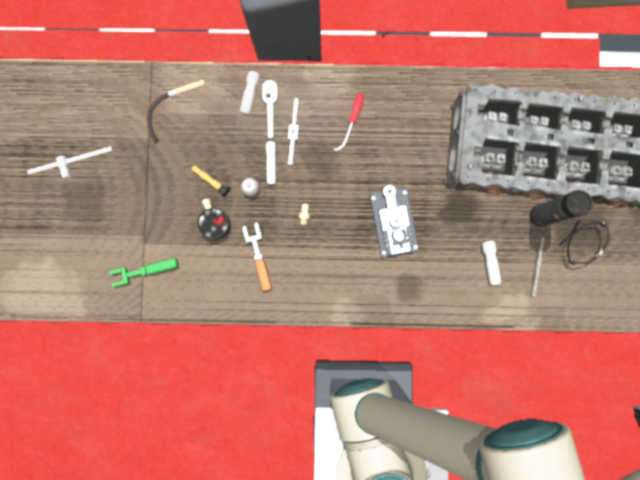

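View pics/a.png

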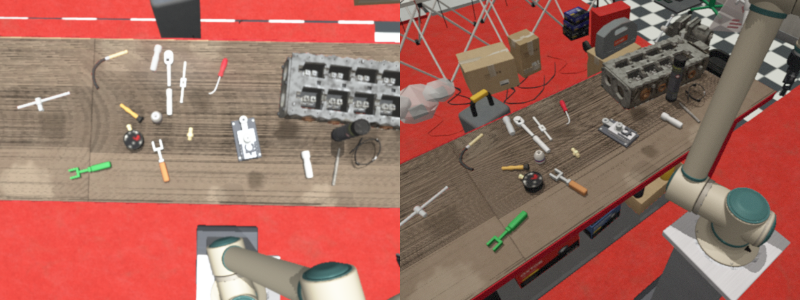

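Request:
apply_moves:
  deltas: [85,449,-352,-50,11,85,449,-352,-50,11,85,449,-352,-50,11,85,449,-352,-50,11,85,449,-352,-50,11,85,449,-352,-50,11,85,449,-352,-50,11,85,449,-352,-50,11,85,449,-352,-50,11,85,449,-352,-50,11,85,449,-352,-50,11,85,449,-352,-50,11]

```text
clock: 1.7
position: [0.4661, -0.0907, 0.2925]
ee_rot: [0.0, 0.994, 0.105, 0.0]
contact_force: [0.7, -0.0, 0.0]
width: 0.085
gripper_force: 0.0
```

```bash
python3 - <<'E'
from h import *
s=get_state(); print(s['position'],s['clock'],s['qpos'], rot(s['ee_rot']).round(3))
a=look('wrist',['nest','pin_groove','clip','clip_eye']); save(a,'w1.png')
print(a['position'],rot(a['orientation']).round(3))
E
```

```text
[ 0.46608453 -0.09065415  0.29248375] 1.7 [-3.38641776e-01  9.90398388e-02  1.62367303e+00 -2.02024032e-04
  1.41785288e+00  1.02137049e+00] [[ 0.978  0.209  0.001]
 [ 0.209 -0.978 -0.001]
 [ 0.001  0.001 -1.   ]]
wrist nest 0.85 [276.3  34.2] [ 0.5978 -0.0248  0.    ]
wrist pin_groove 0.55 [270.9  22.5] [ 0.6002 -0.0231  0.035 ]
wrist clip 0.9 [272.5  68.9] [ 0.5659 -0.0302  0.03  ]
wrist clip 0.59 [276.2  32.9] [ 0.5942 -0.0282  0.03  ]
wrist clip_eye 0.6 [274.2  66.9] [ 0.5673 -0.0319  0.035 ]
[ 0.53376887 -0.0757078   0.41801684] [[ 0.21  -0.94  -0.27 ]
 [-0.978 -0.201 -0.058]
 [ 0.001  0.276 -0.961]]
```

View pics/w1.png

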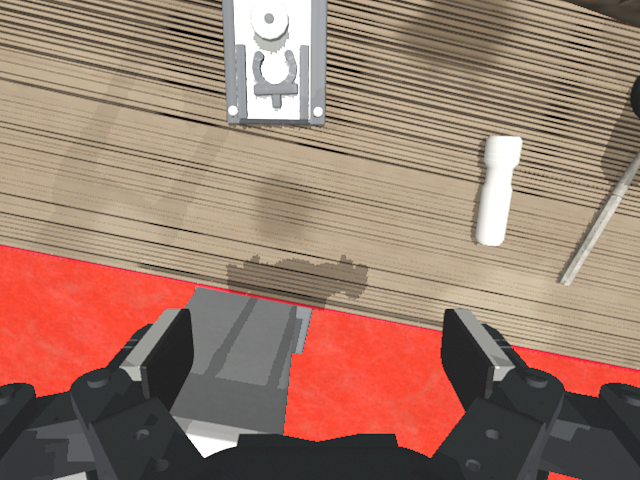

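Request:
apply_moves:
  deltas: [85,56,-387,70,-3,85,56,-387,70,-3,85,56,-387,70,-3,85,56,-387,70,-3,85,56,-387,70,-3,85,56,-387,70,-3,85,56,-387,70,-3,85,56,-387,70,-3,85,56,-387,70,-3,85,56,-387,70,-3,85,56,-387,70,-3,85,56,-387,70,-3]

```text
clock: 2.95
position: [0.4397, 0.2964, 0.2212]
ee_rot: [0.001, 0.991, 0.131, -0.001]
contact_force: [-0.3, -0.4, -0.4]
width: 0.0852
gripper_force: 0.0
```

```bash
python3 - <<'E'
from h import *
s=get_state(); print(s['position'],s['clock'],s['qpos'], rot(s['ee_rot']).round(3))
a=look('wrist',['fork_tool','fork_tip']); save(a,'w2.png')
print(a['position'])
np.savez('w2.npz',K=a['K'],position=a['position'],orientation=a['orientation'])
# nest yaw from w1
p=dict(K=a['K'],position=np.array([0.53376887,-0.0757078,0.41801684]))
M=np.array([[0.21,-0.94,-0.27],[-0.978,-0.201,-0.058],[0.001,0.276,-0.961]]);q=R.from_matrix(M).as_quat();p['orientation']=[q[3],*q[:3]]
for px,z in [((227,123),.01),((325,125),.01),((222,2),.01),((327,2),.01),((276,107),.035),((274,67),.035)]: print(px,w(p,px,z))
E
```

```text
[0.43970518 0.29642231 0.22123816] 2.95 [ 4.62665404e-01  2.26944393e-01  1.64247433e+00 -1.19623988e-03
  1.27388877e+00  1.77090357e+00] [[ 0.966  0.26  -0.001]
 [ 0.26  -0.966 -0.002]
 [-0.001  0.001 -1.   ]]
wrist fork_tool 0.92 [328.3 149.5] [0.4855 0.2993 0.    ]
[0.50676077 0.31506859 0.34657679]
(227, 123) [0.5125 0.005  0.01  ]
(325, 125) [ 0.5299 -0.0846  0.01  ]
(222, 2) [0.6115 0.0245 0.01  ]
(327, 2) [ 0.6305 -0.0642  0.01  ]
(276, 107) [ 0.5359 -0.0394  0.035 ]
(274, 67) [ 0.5672 -0.0318  0.035 ]
```

View pics/w2.png

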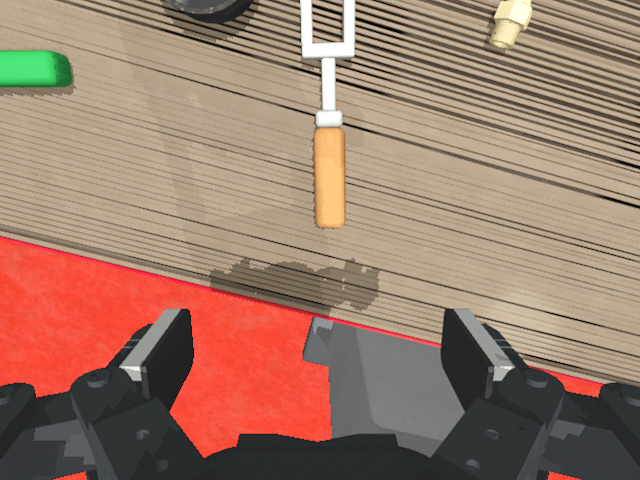

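```bash
python3 - <<'E'
from h import *
p=dict(np.load('w2.npz'))
for px,z in [((330,226),.018),((329.5,128),.018),((328,50),.018),((328.5,5),.021)]: print(px,w(p,px,z))
a,b=w(p,(330,200),.026),w(p,(328.2,20),.021);d=b-a;print(np.degrees(np.arctan2(d[1],d[0])))
E
```

```text
(330, 226) [0.429  0.2827 0.018 ]
(329.5, 128) [0.5021 0.3035 0.018 ]
(328, 50) [0.5539 0.3191 0.018 ]
(328.5, 5) [0.5812 0.3264 0.021 ]
16.095009172916985
```

Request:
apply_moves:
  deltas: [70,46,10,150,-1,70,46,10,150,-1,70,46,10,150,-1,70,46,10,150,-1,70,46,10,180,-1,70,46,10,201,-1,70,46,10,201,-1,70,46,10,201,-1,70,46,10,201,-1]
  squeeze: 80

```text
clock: 3.85
position: [0.4878, 0.2994, 0.0225]
ee_rot: [-0.0, 0.99, 0.139, 0.001]
contact_force: [0.2, 1.2, 0.9]
width: 0.0701
gripper_force: 0.0
```

Request:
apply_moves:
  deltas: [15,0,0,0,0,15,0,0,0,0,15,0,0,0,0,15,0,0,0,0,15,0,0,0,0,15,0,0,0,0,15,0,0,0,0,15,0,0,0,0]
  squeeze: 80

```text
clock: 4.52
position: [0.4869, 0.3001, 0.0224]
ee_rot: [-0.0, 0.99, 0.14, 0.001]
contact_force: [-0.8, 0.1, 6.0]
width: 0.0224
gripper_force: 79.6
```

Request:
apply_moves:
  deltas: [15,0,0,-20,0,15,0,0,-50,0,15,0,0,-80,0,15,0,0,-100,0,15,0,0,-100,0,15,-20,35,-100,1,15,-39,67,-100,2,15,-58,100,-100,3,15,-77,133,-100,4,15,-96,166,-100,5,15,-115,199,-100,5,15,-133,230,-100,5]

```text
clock: 5.52
position: [0.4204, 0.0405, 0.12]
ee_rot: [0.0, 0.995, 0.097, -0.001]
contact_force: [1.2, -0.5, -1.8]
width: 0.0226
gripper_force: 79.0
```

Request:
apply_moves:
  deltas: [15,-19,32,0,0,15,-38,65,0,0,15,-48,83,0,0,15,-53,91,0,0,15,-53,91,0,0,15,-53,91,0,0,15,-53,91,0,0]

```text
clock: 6.1
position: [0.388, -0.0565, 0.1207]
ee_rot: [-0.0, 0.995, 0.097, -0.0]
contact_force: [-0.6, -0.4, -1.1]
width: 0.0222
gripper_force: 79.0
```

```bash
python3 - <<'E'
from h import *
s=get_state(); print(s['position'],s['clock'],s['width'], rot(s['ee_rot']).round(3))
Z['fork_tip']=s['position'][2]-.0224+.013; Z['fork_tool']=Z['fork_tip']-.013
a=look('wrist',['fork_tip','pin_groove','clip_eye']); save(a,'w3.png')
b=look('top',['fork_tip','fork_tool']); c=look('scene',['fork_tip','fork_tool'])
np.savez('w3.npz',K=a['K'],position=a['position'],orientation=a['orientation'])
E
```

```text
[ 0.38795045 -0.0564999   0.12068206] 6.1 0.022232677257606654 [[ 0.981  0.193 -0.   ]
 [ 0.193 -0.981  0.001]
 [ 0.    -0.001 -1.   ]]
top fork_tip 0.9 [111.6 277.9] [0.4497 0.6255 0.1113]
top fork_tip 0.5 [404.5 270.8] [ 0.4781 -0.0384  0.1113]
top fork_tool 0.64 [156.4 266.2] [0.4784 0.5284 0.0983]
top fork_tool 0.23 [397.  235.1] [ 0.56   -0.0221  0.0983]
scene fork_tip 0.81 [145.8 396.9] [0.3922 0.6647 0.1113]
scene fork_tip 0.59 [383.4 204.1] [ 0.4951 -0.0349  0.1113]
scene fork_tool 0.77 [183.5 364. ] [0.4166 0.5748 0.0983]
scene fork_tool 0.65 [419.4 226.3] [ 0.3942 -0.063   0.0983]
```

View pics/w3.png

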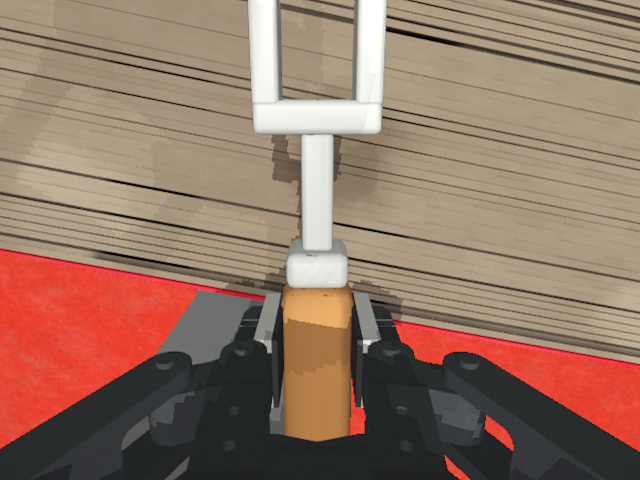

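```bash
cat >> h.py <<'E'
def tool_px(p,s,dz=.0224,pts=((18,12,26),(18,-12,26),(66,19,21),(66,-19,21),(76,8,21),(76,-8,21),(76,16,21),(98,11,21),(98,-11,21))):
    M=rot(s['ee_rot']);x,y=M[:,0],-M[:,1]
    return [(q,proj(p,np.array(s['position'])+x*q[0]/1e3+y*q[1]/1e3+np.array([0,0,q[2]/1e3-dz]))) for q in pts]
def tri(p1,a,p2,b):
    f=lambda p,px:rot(p['orientation'])@np.linalg.inv(p['K'])@np.array([*px,1.])
    d1,d2=f(p1,a),f(p2,b);t=np.linalg.lstsq(np.c_[d1,-d2],np.array(p2['position'])-p1['position'],rcond=None)[0]
    return p1['position']+d1*t[0],p2['position']+d2*t[1]
E
python3 - <<'E'
from h import *
s=get_state();p=dict(np.load('w3.npz'))
for r in tool_px(p,s): print(r)
t,c=get_image('top'),get_image('scene')
print(tri(t,(404.5,270.8),c,(383.4,204.1)),p['K'][0,0])
E
```

```text
((18, 12, 26), array([281.7, 291.5]))
((18, -12, 26), array([359. , 291.6]))
((66, 19, 21), array([255.3, 131.5]))
((66, -19, 21), array([386.2, 131.6]))
((76, 8, 21), array([292.7,  95.2]))
((76, -8, 21), array([349. ,  95.2]))
((76, 16, 21), array([264.5,  95.2]))
((98, 11, 21), array([280.3,   9. ]))
((98, -11, 21), array([362.,   9.]))
(array([ 0.47779274, -0.03692421,  0.12264612]), array([ 0.48826065, -0.02679848,  0.12166693])) 422.4016843229347
```

Request:
apply_moves:
  deltas: [15,0,5,10,0,15,0,11,30,0,15,0,11,50,0,15,0,11,62,0,15,0,11,66,0,15,0,11,66,0,15,0,11,66,0,15,0,11,66,0]

```text
clock: 7.37
position: [0.3907, -0.0686, 0.0557]
ee_rot: [0.0, 0.995, 0.097, 0.001]
contact_force: [0.9, -0.5, -1.8]
width: 0.0222
gripper_force: 79.0
```

```bash
python3 - <<'E'
from h import *
s=get_state(); print(s['position'],s['clock'],s['qd'].__class__,s['contact_force'], rot(s['ee_rot']).round(3))
a=get_image('wrist');c=get_image('scene')
for r in tool_px(a,s): print(*r)
print(tool_px(c,s,pts=((105,0,13),(105,0,21),(-60,0,26))),proj(c,[.599,-.024,.056]))
x,y=map(int,proj(c,[.5,-.04,.03]));cr=cv2.resize(c['frame'][y-45:y+45,x-60:x+60],None,fx=6,fy=6,interpolation=cv2.INTER_CUBIC)[:,:,::-1]
print(x-60,y-45)
cv2.imwrite('pics/w4.png',np.hstack([cr[:,:480],a['frame'][:300,200:500,::-1].copy() if 0 else cv2.resize(a['frame'][:540,160:480,::-1],(320,480)).copy() if 0 else np.vstack([a['frame'][:,160:480,::-1],np.zeros((60,320,3),np.uint8)])]))
E
```

```text
[ 0.39068257 -0.06860529  0.05569121] 7.3667 <class 'numpy.ndarray'> [ 0.90930222 -0.46196973 -1.82995774] [[ 0.981  0.192  0.002]
 [ 0.192 -0.981 -0.001]
 [ 0.002  0.001 -1.   ]]
(18, 12, 26) [279.4 290.3]
(18, -12, 26) [356.6 290.3]
(66, 19, 21) [252.8 130.3]
(66, -19, 21) [383.5 130.4]
(76, 8, 21) [290.  94.]
(76, -8, 21) [346.3  94.1]
(76, 16, 21) [261.9  94. ]
(98, 11, 21) [277.5   7.9]
(98, -11, 21) [359.1   7.9]
[((105, 0, 13), array([384.6, 219.7])), ((105, 0, 21), array([385. , 217.6])), ((-60, 0, 26), array([439.9, 248.9]))] [351.4 198.4]
319 179
```

View pics/w4.png

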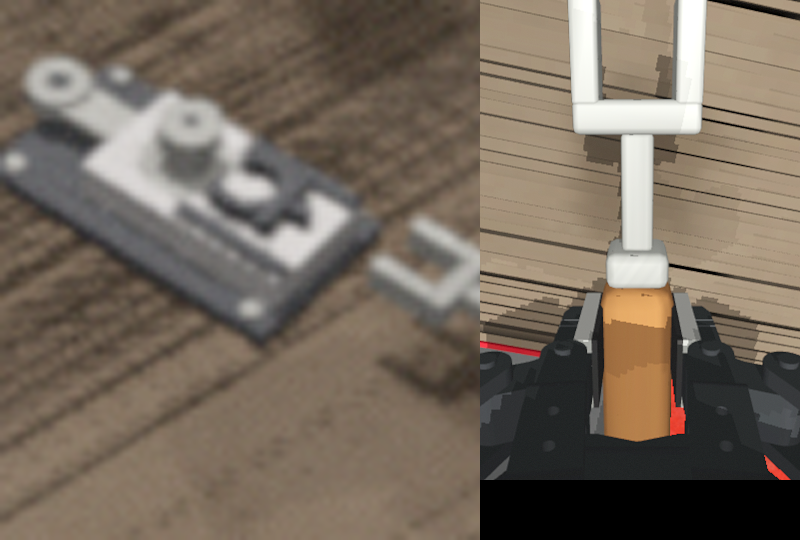

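Request:
apply_moves:
  deltas: [15,0,-3,0,0,15,0,-3,0,0,15,10,-3,0,0,15,20,-3,0,0,15,30,-3,0,0,15,37,-3,0,0,15,40,-3,0,0,15,40,-3,0,0,15,40,-3,0,0]

```text
clock: 8.22
position: [0.4283, -0.0575, 0.0547]
ee_rot: [-0.0, 0.995, 0.097, -0.001]
contact_force: [-0.8, -0.7, -0.8]
width: 0.0224
gripper_force: 79.0
```

```bash
cat > chk.py <<'E'
from h import *
import sys
u=np.array([.981,.1935]);pin=np.array([.599,-.0245])
def rep(s):
    v=np.array(s['position'][:2])-pin; M=rot(s['ee_rot'])
    print('t',round(s['clock'],2),np.round(s['position'],4),'F',np.round(s['contact_force'],1),'tip along',round((v@u+.105)*1e3,1),'left',round((u[0]*v[1]-u[1]*v[0])*1e3,1),'yaw',np.degrees(np.arctan2(M[1,0],M[0,0])).round(2),'grip',s['width'])
ps=[]
for i in range(3):
    c=get_image('scene'); s=get_state(); ps.append(s); rep(s)
print(tool_px(c,s,pts=((105,0,13),)),[proj(c,[*(pin+u*k),.035]) for k in (-.032,-.064,0)])
for q in ('clip_eye','fork_tip','pin_groove'): print(q,[(round(r['score'],2),np.round(r['point'],1)) for r in place_of(q,c)[:3]])
x,y=map(int,proj(c,[.54,-.035,.03]));cr=cv2.resize(c['frame'][y-30:y+30,x-40:x+40],None,fx=10,fy=10,interpolation=cv2.INTER_CUBIC)[:,:,::-1]
print(x-40,y-30)
cv2.imwrite('pics/'+sys.argv[1],cr)
E
python3 chk.py s5.png
```

```text
t 8.27 [ 0.428  -0.0575  0.0547] F [-0.4 -0.3 -2.3] tip along -69.2 left 0.7 yaw 11.1 grip 0.022552858198829386
t 8.32 [ 0.4278 -0.0575  0.0547] F [-0.6 -0.3 -1.8] tip along -69.3 left 0.7 yaw 11.08 grip 0.022649035501267494
t 8.37 [ 0.4278 -0.0576  0.0548] F [-0.4  0.2 -2.5] tip along -69.3 left 0.7 yaw 11.08 grip 0.022355890432780905
[((105, 0, 13), array([371.9, 213.7]))] [array([360.4, 209.5]), array([370. , 215.3]), array([351. , 203.9])]
clip_eye [(0.44, array([356.8, 213.4]))]
fork_tip [(0.7, array([143.8, 397.4])), (0.6, array([368.7, 214.1]))]
pin_groove [(0.97, array([350.3, 206.1]))]
328 186
```

View pics/s5.png

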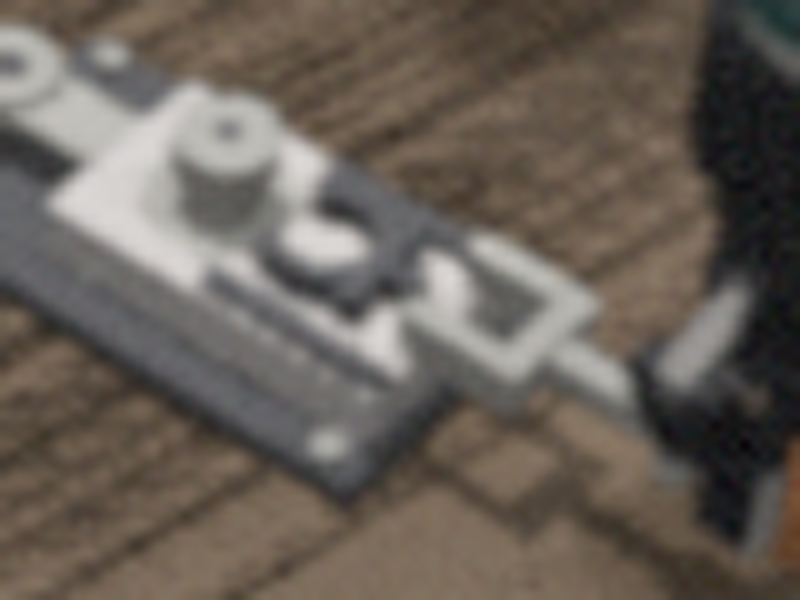

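Request:
apply_moves:
  deltas: [15,3,0,1,0,15,6,0,3,0,15,6,0,4,0,15,6,0,5,0,15,6,0,5,0,15,6,0,5,0]

```text
clock: 9.02
position: [0.4342, -0.0565, 0.0498]
ee_rot: [-0.0, 0.995, 0.097, -0.0]
contact_force: [-0.4, -0.4, -1.5]
width: 0.0223
gripper_force: 79.0
```

```bash
python3 chk.py s6.png
```

```text
t 9.07 [ 0.4343 -0.0565  0.0499] F [-0.3  0.1 -1.5] tip along -62.8 left 0.5 yaw 11.08 grip 0.0223018384022794
t 9.12 [ 0.4343 -0.0565  0.0499] F [ 0.1 -0.5 -1.5] tip along -62.8 left 0.5 yaw 11.08 grip 0.02229066271099764
t 9.17 [ 0.4344 -0.0565  0.05  ] F [-0.8  0.6 -1.6] tip along -62.7 left 0.4 yaw 11.08 grip 0.022155922252204044
[((105, 0, 13), array([369.7, 213.7]))] [array([360.4, 209.5]), array([370. , 215.3]), array([351. , 203.9])]
clip_eye [(0.47, array([346.3, 210.8])), (0.42, array([359.2, 210.5]))]
fork_tip [(0.67, array([366.8, 212.4])), (0.6, array([145. , 398.5]))]
pin_groove [(0.73, array([351.9, 206.1]))]
328 186
```

View pics/s6.png

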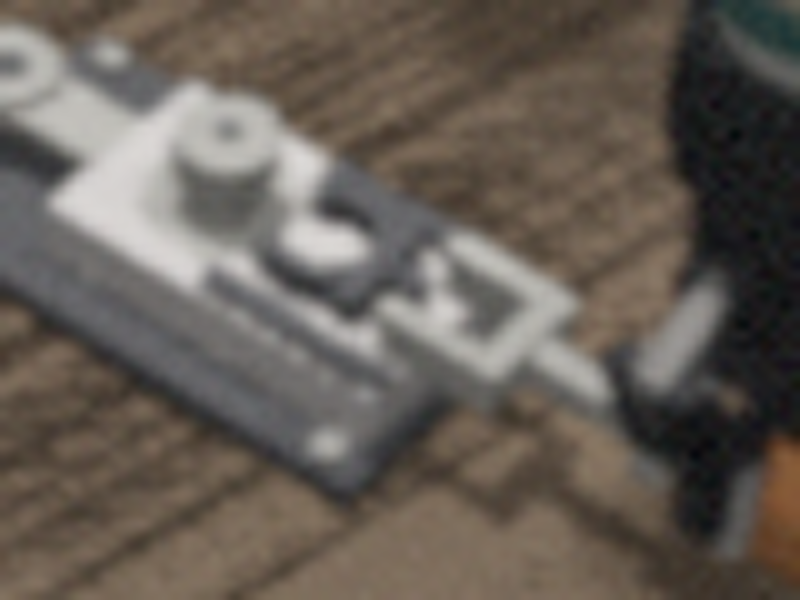

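Request:
apply_moves:
  deltas: [15,3,0,0,0,15,6,0,0,0,15,9,0,0,0,15,12,0,0,0,15,15,0,0,0,15,18,0,0,0,15,21,0,0,0,15,23,0,0,0,15,25,0,0,0,15,27,0,0,0,15,27,0,0,0]

```text
clock: 10.23
position: [0.4598, -0.0509, 0.0496]
ee_rot: [-0.0, 0.995, 0.097, -0.001]
contact_force: [-3.3, 0.1, 0.5]
width: 0.0225
gripper_force: 79.3
```

Request:
apply_moves:
  deltas: [15,1,0,0,0,15,2,0,0,0,15,4,0,0,0,15,5,0,0,0,15,6,0,0,0,15,7,0,0,0,15,8,0,0,0,15,9,0,0,0,15,10,0,0,0,15,10,0,0,0]

```text
clock: 11.07
position: [0.4728, -0.0499, 0.0504]
ee_rot: [0.001, 0.995, 0.096, 0.002]
contact_force: [0.7, 0.1, -0.9]
width: 0.0224
gripper_force: 79.0
```

```bash
python3 chk.py s7.png
```

```text
t 11.12 [ 0.4723 -0.0498  0.0503] F [ 0.2 -0.2 -2. ] tip along -24.2 left -0.3 yaw 11.06 grip 0.0219701274673905
t 11.17 [ 0.4719 -0.0497  0.0502] F [ 0.4  0.5 -1.5] tip along -24.6 left -0.1 yaw 11.06 grip 0.02236249188602025
t 11.22 [ 0.4715 -0.0497  0.0502] F [-0.5  0.2 -1.5] tip along -24.9 left -0.0 yaw 11.06 grip 0.0222704624290468
[((105, 0, 13), array([358.5, 206.7]))] [array([360.4, 209.5]), array([370. , 215.3]), array([351. , 203.9])]
clip_eye [(0.41, array([349.2, 204.9]))]
fork_tip [(0.75, array([144.6, 394.8])), (0.7, array([356., 207.]))]
pin_groove [(0.63, array([349.5, 204.7]))]
328 186
```

View pics/s7.png

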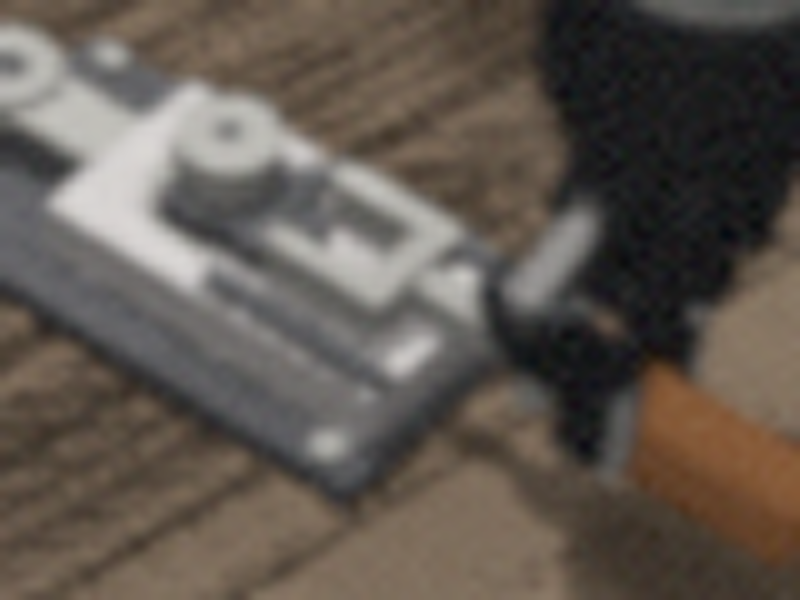

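Request:
apply_moves:
  deltas: [15,1,0,0,0,15,2,0,0,0,15,3,0,0,0,15,4,0,0,0,15,4,0,0,0,15,4,0,0,0]

```text
clock: 11.87
position: [0.4747, -0.0486, 0.0499]
ee_rot: [0.0, 0.995, 0.097, 0.0]
contact_force: [0.4, -0.3, -1.6]
width: 0.0223
gripper_force: 79.0
```

Request:
apply_moves:
  deltas: [15,1,0,0,0,15,2,0,0,0,15,3,0,0,0,15,3,0,0,0,15,3,0,0,0]

```text
clock: 12.28
position: [0.4768, -0.0479, 0.0498]
ee_rot: [-0.0, 0.995, 0.097, -0.001]
contact_force: [-1.5, 0.2, -0.1]
width: 0.0226
gripper_force: 79.1
```

Request:
apply_moves:
  deltas: [15,1,0,0,0,15,2,0,0,0,15,3,0,0,0,15,3,0,0,0,15,3,0,0,0]

```text
clock: 12.7
position: [0.4775, -0.0473, 0.0494]
ee_rot: [-0.0, 0.995, 0.097, -0.003]
contact_force: [-7.3, 0.5, 0.9]
width: 0.0224
gripper_force: 79.6
```

Request:
apply_moves:
  deltas: [15,1,0,0,0,15,2,0,0,0,15,3,0,0,0,15,3,0,0,0,15,3,0,0,0]

```text
clock: 13.12
position: [0.4776, -0.047, 0.0492]
ee_rot: [-0.001, 0.995, 0.097, -0.006]
contact_force: [-14.0, -3.6, 5.0]
width: 0.0223
gripper_force: 80.0
```

Request:
apply_moves:
  deltas: [15,-5,0,0,0,15,-12,0,0,0,15,-25,0,0,0,15,-40,0,0,0,15,-60,0,0,0,15,-80,0,0,0,15,-100,0,-10,0,15,-110,0,-40,0,15,-110,0,-60,0,15,-110,0,-60,0,15,-110,0,-60,0]

```text
clock: 14.03
position: [0.3774, -0.0688, 0.1111]
ee_rot: [0.001, 0.995, 0.096, 0.003]
contact_force: [-0.1, 0.4, -1.9]
width: 0.0225
gripper_force: 79.1
```

```bash
python3 chk.py s8.png
```

```text
t 14.08 [ 0.3764 -0.0683  0.1101] F [ 0.9  1.  -2.4] tip along -121.9 left 0.1 yaw 11.06 grip 0.02251557304151964
t 14.13 [ 0.3757 -0.068   0.1095] F [-0.2  0.2 -2.2] tip along -122.5 left 0.5 yaw 11.07 grip 0.02253762367583908
t 14.18 [ 0.3753 -0.0678  0.1091] F [ 0.5  0.4 -1.2] tip along -122.9 left 0.8 yaw 11.08 grip 0.022425140552806748
[((105, 0, 13), array([391.1, 209. ]))] [array([360.4, 209.5]), array([370. , 215.3]), array([351. , 203.9])]
clip_eye [(0.43, array([349.8, 203.9]))]
fork_tip [(0.92, array([389.4, 207.6])), (0.84, array([143.8, 398.1]))]
pin_groove [(0.61, array([351.7, 203.3]))]
328 186
```

View pics/s8.png

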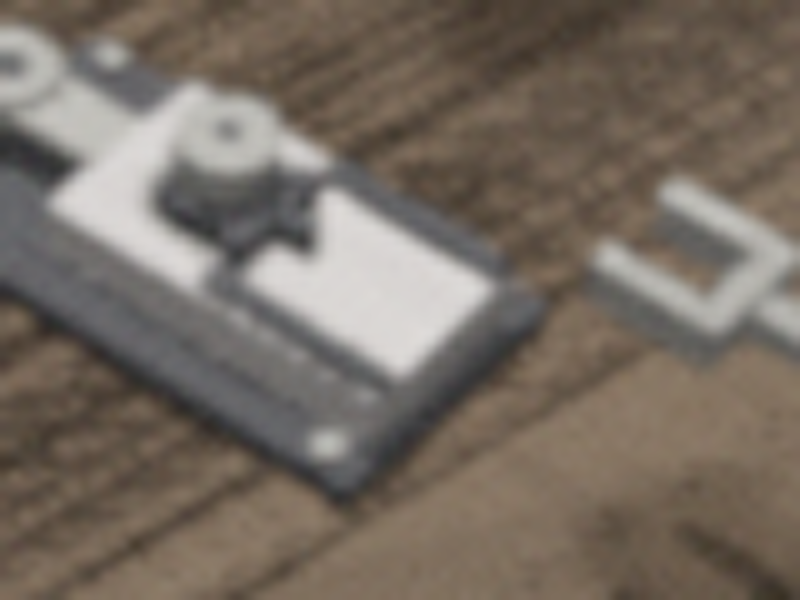

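Request:
apply_moves:
  deltas: [15,12,-22,0,0,15,30,-57,0,0,15,48,-90,0,0,15,66,-124,0,0,15,84,-158,0,0,15,102,-192,0,0,15,120,-226,0,0,15,138,-260,0,0,15,155,-292,0,0,15,170,-320,0,0,15,180,-339,0,0,15,180,-339,0,0]

```text
clock: 15.33
position: [0.4888, 0.3039, 0.1088]
ee_rot: [-0.001, 0.995, 0.098, 0.001]
contact_force: [0.6, -0.3, -1.3]
width: 0.0226
gripper_force: 79.1
```

Request:
apply_moves:
  deltas: [15,0,0,20,0,15,0,0,45,0,15,0,0,65,0,15,0,0,76,0,15,0,0,80,0,15,0,0,80,0,15,0,0,80,0,15,0,0,80,0,15,0,0,80,0]

```text
clock: 16.08
position: [0.488, 0.2995, 0.0311]
ee_rot: [-0.0, 0.995, 0.096, 0.001]
contact_force: [1.3, -0.9, -1.5]
width: 0.0223
gripper_force: 79.1
```

Request:
apply_moves:
  deltas: [15,0,0,3,0,15,0,0,6,0,15,0,0,8,0,15,0,0,9,0,15,0,0,9,0,15,0,0,9,0]

```text
clock: 16.58
position: [0.4871, 0.2992, 0.0224]
ee_rot: [-0.0, 0.995, 0.097, 0.0]
contact_force: [-3.5, -1.1, 9.4]
width: 0.0224
gripper_force: 80.8
```

Touching the bench; release and rise.

Request:
apply_moves:
  deltas: [30,0,0,0,0,40,0,0,0,0,60,0,0,0,0,70,0,0,0,0,70,0,0,0,0,70,0,0,-20,0,70,0,0,-50,0,70,0,0,-80,0,70,0,0,-110,0,70,-30,0,-150,0,70,-50,0,-180,0,70,-50,0,-180,0]

```text
clock: 17.58
position: [0.437, 0.2902, 0.2069]
ee_rot: [-0.002, 0.995, 0.097, 0.003]
contact_force: [0.5, -0.2, 0.3]
width: 0.0699
gripper_force: 0.0
```

```bash
python3 - <<'E'
from h import *
Z['fork_tool']=0;Z['fork_tip']=.013
a=look('wrist',['fork_tool']);b=look('top',['fork_tool','fork_tip','clip_eye','pin_groove'])
cv2.imwrite('pics/e.png',np.hstack([cv2.resize(a['frame'][:300,:,::-1],(400,188)),cv2.resize(b['frame'][150:300,100:420,::-1],(400,188))]))
print(get_state()['position'],get_state()['contact_force'],get_state()['clock'])
E
```

```text
top fork_tool 0.96 [156.2 266.5] [0.4804 0.5569 0.    ]
top fork_tool 0.75 [257.  262.7] [0.4943 0.3094 0.    ]
top fork_tip 0.56 [253.4 226.8] [0.5814 0.3191 0.013 ]
top fork_tip 0.56 [108.7 280. ] [0.4452 0.6676 0.013 ]
top clip_eye 0.55 [395.4 221.6] [ 0.598  -0.0251  0.035 ]
top pin_groove 0.59 [395.9 222.6] [ 0.5956 -0.0263  0.035 ]
[0.43790544 0.28932696 0.19913172] [-0.14212445  0.00883877  0.58517591] 17.9333
```

View pics/e.png

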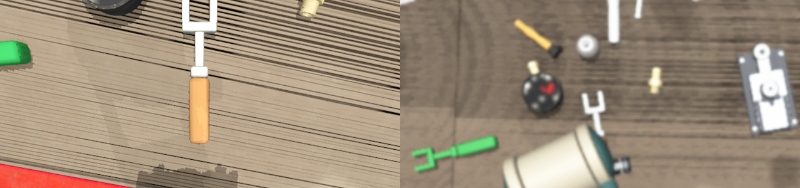

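The tool lies flat on the open bench, clear of the nest. The clip's eye coincides with the pin.

```bash
python3 -c "from rig import *; print(sign_off())"
```

```text
the job is handed in; nothing more can be done
None
```

I pushed the clip home on the pivot pin with the fork tool, then laid the tool flat on the bench about 0.3 m from the nest. I handed the job in at about 18 s; no verdict came back.

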